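# Seat two blanks in the drilling jig and close the clamp bar

### The job

Get the drilling jig ready for the drill: with the clamp bar still open, feel with the closed fingers that both pine blanks sit fully down on the floors of their nests, pressing down any that stands proud past its spring plungers until it stops hard. Only then swing the yellow clamp bar over and push it fully shut across both blanks, and let go.

Things in the scene. Friction and masses are not known exactly. Their poses are not given: they have to be found in the camera images.
- drill_jig: Drilling jig fixed to the worktop: plywood base 150 (x) x 230 (y) x 18 mm, two open nests with metal walls. Origin at the centre of the base's underside, z up. Wall tops 46 mm, nest floors 18 mm up. Nest centres at x = 0, y = -5 mm and y = +65 mm; each 82 (x) x 43.5 (y) mm, so blanks have 1 mm play. The clamp bar's bracket stands at y = -90 mm.
- blank_1_top (a point): Centre of the top face of a pine block 80 x 42 x 36 mm (length along the point's y and the jig's x; z up) in one of the jig's nests (which one varies). Fully down it is 54 mm above the worktop; it starts 5 to 11 mm proud of that. Side spring plungers hold it: 6 to 12 N straight down on its centre moves it past them, then it stops hard on the nest floor.
- blank_2_top (a point): Centre of the top face of a pine block 80 x 42 x 36 mm (length along the point's y and the jig's x; z up) in one of the jig's nests (which one varies). Fully down it is 54 mm above the worktop; it starts 0 to 4 mm proud of that. Side spring plungers hold it: if it is not down, 1 to 5 N straight down on its centre moves it past them, then it stops hard on the nest floor.
- clamp_bar (a joint): Angle of the clamp bar, rad: 0 = shut against its stop, level over both blanks towards the jig's +y; grows as it swings up and over to the jig's -y; 1.57 upright, 2.2 its open stop. Starts at 1.9 to 2.15. The hinge is stiff (0.35 N m): the bar stays where left and must be pushed all the way, with 1 to 4 N at its grip.
- clamp_bar_hinge (a point): Hinge axis of the clamp bar (along the jig's x), at x = 0, y = -90, z = 72 mm in the jig's frame, on the bar's centre line. The yellow bar is 24 mm wide (jig's x), 10 mm thick, 211 mm long from here to the grip; two black rubber pads under it come within 0.5 mm of the tops of seated blanks when shut.
- clamp_bar_grip (a point): Middle of the round red grip on the bar's free end, a cylinder of 24 mm diameter and 36 mm length along the bar, 229 mm from the hinge axis. Site's y points along the bar away from the hinge, z out of the bar's back (up when shut). Shut, it is at x = 0, y = 139, z = 72 mm in the jig's frame.

How it is judged (in metres and radians):
On the way, in this order (a step that is already met when the one before it is completed fails the run):
1. both blanks are fully down in their nests while the clamp bar is still open (more than 1 rad) (z of each of blank_1_top, blank_2_top in the frame of drill_jig below 0.0565 m and angle between the z axis of each of blank_1_top, blank_2_top and the z axis of drill_jig, either way round below 0.04 rad and value of joint clamp_bar above 1 rad), for 0.2 s.
2. the clamp bar is fully shut over both blanks (z of each of blank_1_top, blank_2_top in the frame of drill_jig below 0.0565 m and angle between the z axis of each of blank_1_top, blank_2_top and the z axis of drill_jig, either way round below 0.04 rad and value of joint clamp_bar below 0.04 rad), for 0.2 s.
At the end, for the whole second after the job is handed in: Both blanks sit on the floors of their nests (top faces no more than 2.5 mm above their fully-down height, level within 0.04 rad) and the clamp bar is shut over them (within 0.04 rad of its stop) (all of step 2); the robot touches nothing.
It fails at once if the clamp bar is brought down (below 0.25 rad) on a blank that still stands more than 4 mm proud (value of joint clamp_bar below 0.25 rad and not (z of each of blank_1_top, blank_2_top in the frame of drill_jig below 0.058 m)).
It also fails if it takes over 56 s, if anything falls off the work surface, if the arm or the gripper's body presses on something with over 40 N, if the wrist force passes 120 N, or if a joint passes its speed limit or range.

### The arm

A 6-joint arm with a two-finger parallel gripper is mounted at the origin on a cart in front of the work surface, level with it; the furniture and walls round the work are solid. World frame = base frame: x ahead of the robot, y to its left, z up, the work surface at z = 0. Lengths are in m, angles in degrees, forces in N, time in s.
With the tool pointing down it reaches from about 0.375 to 0.9 m from the base axis. Payload 3.1 kg.
Tool frame: the origin (TCP) lies between the finger pads; the fingertips stand bot.tip_extent ahead of it and the grasp point (between the pads) lies 2 mm behind it (bot.tip_extent is the distance from the TCP to the fingertips, in m); z points along the fingers, y is the direction in which the jaws open and shut (so a half turn about z gives the same grasp; the last joint's range is limited). The gripper opens to 87 mm and grips with 3 to 60 N. Pads are 19 mm wide; open, the fingers measure 117 mm over their backs; the gripper's body (75 mm by 190 mm) begins 51 mm behind the grasp point.
Start: joints at [-77.206, 30.224, 82.088, -0, 67.689, -10.227], TCP at [0.244, -0.575, 0.24] pointing down, gripper open.
Joint ranges: [-176.69, 176.69], [-43.24, 126.21], [12.49, 139.97], [-82, 262], [0, 151.66], [-163.58, 163.58]. Speed limits (degrees/s): [159.86, 159.86, 180, 180, 180, 180].

### API

Orientations are given as a 3x3 rotation matrix whose columns are the frame's x, y, z axes.
In Python, from rig import bot, imaging, recognise, masks_of, mark_of gives the robot as it stands.
- The arm moves only by the tool send_rows, never from a script. Its argument "plan" is a list that holds one entry, the list of rows, each a list of 5 numbers: the shift along the world's x, y, z normalised to -1 to 1, where 1 is 0.03 m, then the turn about the world's z normalised to -1 to 1, where 1 is 0.1 rad, then the closure, from -1 (fully open) to 1 (shut). A call has 1 to 20 rows; each row shifts and turns the commanded pose from where the row before left it; what a row does not reach is not made up. A row lasts 1/10 s, in which the tool goes at most 50 mm and 8.59 degrees, less where a joint would pass 70% of its speed; a pose out of reach is approached as far as the arm can. A call with a number of a shift or a turn outside -1 to 1 is refused whole. A call with a gripper value outside its range is refused whole. The fingers move at their own pace and stop on an object; the grip force is fixed at half the most. Time passes only in rows, so rows that do not move let the fingers close. It gives the time, the measured TCP pose, the force and the opening at its end, in the units of the state.
- bot.read_state(): the state, without advancing time (a new reading comes with each control period).
- imaging.capture(name): name is "side" or "top" or "wrist"; returns a dict with "img" (400x640x3 uint8, blue, green, red), "mtx" (3x3 intrinsics, pixels), "pose" (4x4, takes a point from camera to world coordinates); the wrist camera has in their place "T_tool_cam" (4x4, takes a point from camera to tool coordinates, whose origin is the TCP and whose axes are the flange's). Camera axes: x right, y down, z forward; pixel columns grow to the right and rows downward; lengths in m; the calibration is good to about 2 mm. A picture is of the moment at which its call begins: read the wrist's pose just before it. There is no depth.
- bot.hand_in(): hands the job in, once; it reports no verdict.
Trained networks look in the newest picture that a camera, given by its name, has taken for a name from the list of things; names that differ only in an ending like _2 or _b are one class to them, and where a whole thing is asked for, a point or a joint stands for the part that bears it (a point fixed in the world has none). Each returns a list of dicts, best first, with "conf" (0 to 1); they miss things now and then, are a little off and sometimes report something else, mostly with a low value. They report only what shows in the picture. A call takes as long as a camera call.
- recognise(camera, target): "at" ([x, y, z] in m, in world coordinates, good to about 4 mm: the middle of the surface that is visible of it).
- masks_of(camera, target): "region" (400x640 bool, what is visible of it).
- mark_of(camera, target): "at" ([x, y, z] in m, in world coordinates, good to about 4 mm: a listed point, or the origin of a listed thing).
The state is a dict: "time_s": time; "joint_positions": joint angles; "qvel": joint speeds; "tau": joint torques, N m; "position": TCP position; "tcp_rot": TCP orientation; "force": force on the tool from outside, world axes, zero at the start; "moment": the same for the moment, N m; "opening": opening from 0.0 (shut) to 1.0 (fully open).
Only numpy, scipy, OpenCV 4.12 (cv2) and the standard library are available. Lean on these libraries where they do the work, as an engineer would, in place of code of your own. Each camera call takes 0.05 s, during which the arm holds its last target.

## Working session

There is one attempt and no reset: what is moved stays moved. The work goes in short steps, Python scripts to look and compute and a tool call to move; the robot and the scene stay as the last step left them, time stands still between calls to the robot, and variables do not carry over. Pictures are saved under pics/ and viewed, and the job is handed in when it is done.

Besides the shell and the picture viewer there is one more tool, called after "Call:" by a JSON object that holds its "method" and its "body", one argument or row to a line. send_rows: Moves the arm, as the interface text tells. Its arguments: {"type":"object","properties":{"plan":{"type":"array"}},"required":["plan"]}

```bash
mkdir -p pics; python3 - <<'E'
from rig import bot, imaging, recognise, masks_of, mark_of
import cv2
print(bot.read_state(), bot.tip_extent)
for c in ["side","top"]:
    d=imaging.capture(c); cv2.imwrite(f"pics/{c}0.png",d["img"])
    print(c,d["pose"].round(3).tolist())
    for t in ["drill_jig","blank_1_top","blank_2_top","clamp_bar_hinge","clamp_bar_grip"]:
        print(t,[(m["at"],round(m["conf"],2)) for m in mark_of(c,t)])
E
```

```text
{'time_s': 0.0, 'joint_positions': array([-7.72057649e+01,  3.02776382e+01,  8.21582323e+01,  1.49605670e-03,
        6.76868900e+01, -1.02280266e+01]), 'qvel': array([-0.05510157, -0.02708287,  0.05891421,  0.01117579,  0.001205  ,
       -0.04612255]), 'tau': array([-5.29812842e-04, -4.40039062e+01, -1.76592278e+01,  6.31661760e-02,
        5.79477358e-02, -1.60171389e-04]), 'position': array([ 0.24429912, -0.57451516,  0.23857557]), 'tcp_rot': array([[ 9.20356948e-01,  3.91079129e-01, -4.50917428e-04],
       [ 3.91079180e-01, -9.20354653e-01,  2.09472604e-03],
       [ 4.04199681e-04, -2.10424008e-03, -9.99997704e-01]]), 'force': array([-1.02204461,  0.08846209, -0.05978538]), 'moment': array([-0.00728069,  0.02137676,  0.04509434]), 'opening': 1.0011344090886194} 0.017
side [[-0.823, -0.269, 0.499, 0.104], [-0.567, 0.408, -0.715, 0.882], [-0.011, -0.872, -0.489, 0.492], [0.0, 0.0, 0.0, 1.0]]
drill_jig [([0.5198, 0.1873, -0.001], 0.57)]
blank_1_top [([0.517, 0.1853, 0.0648], 0.73)]
blank_2_top [([0.5211, 0.251, 0.0543], 0.98)]
clamp_bar_hinge [([0.5149, 0.0975, 0.0725], 0.57)]
clamp_bar_grip [([0.5042, 0.0058, 0.2837], 0.95)]
top [[0.001, -0.985, 0.173, 0.362], [-1.0, -0.005, -0.023, 0.266], [0.024, -0.173, -0.985, 0.919], [0.0, 0.0, 0.0, 1.0]]
drill_jig [([0.5225, 0.1878, 0.0043], 0.82)]
blank_1_top []
blank_2_top [([0.5258, 0.2501, 0.0605], 0.87)]
clamp_bar_hinge [([0.5023, 0.0061, 0.2786], 0.73), ([0.5161, 0.0999, 0.0759], 0.58)]
clamp_bar_grip [([0.5011, 0.0086, 0.2772], 0.72)]
```

View pics/side0.png

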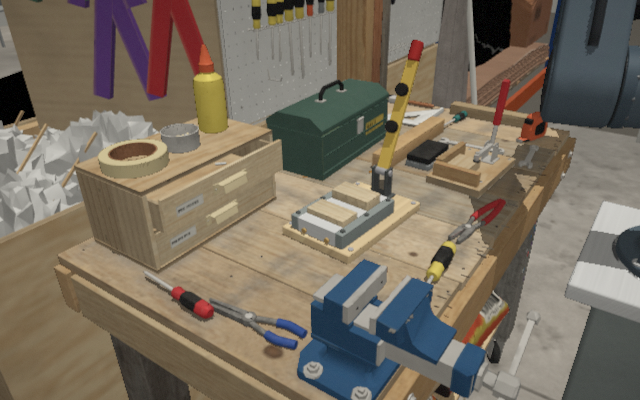

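View pics/top0.png

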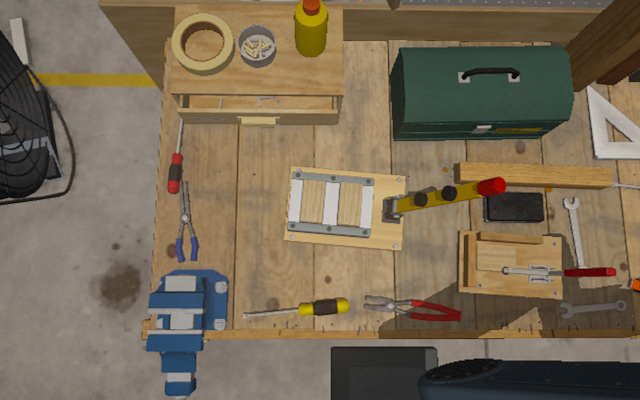

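```bash
python3 - <<'E'
import cv2
a=cv2.imread("pics/top0.png")[150:260,275:425]; cv2.imwrite("pics/t1.png",cv2.resize(a,None,fx=5,fy=5,interpolation=cv2.INTER_CUBIC))
a=cv2.imread("pics/side0.png")[160:270,270:430]; cv2.imwrite("pics/s1.png",cv2.resize(a,None,fx=5,fy=5,interpolation=cv2.INTER_CUBIC))
E
```

```text
(no output)
```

View pics/t1.png

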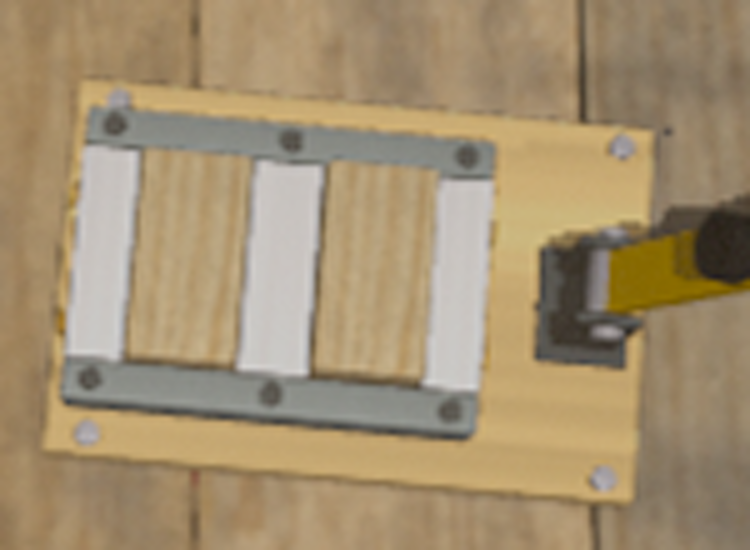

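View pics/s1.png

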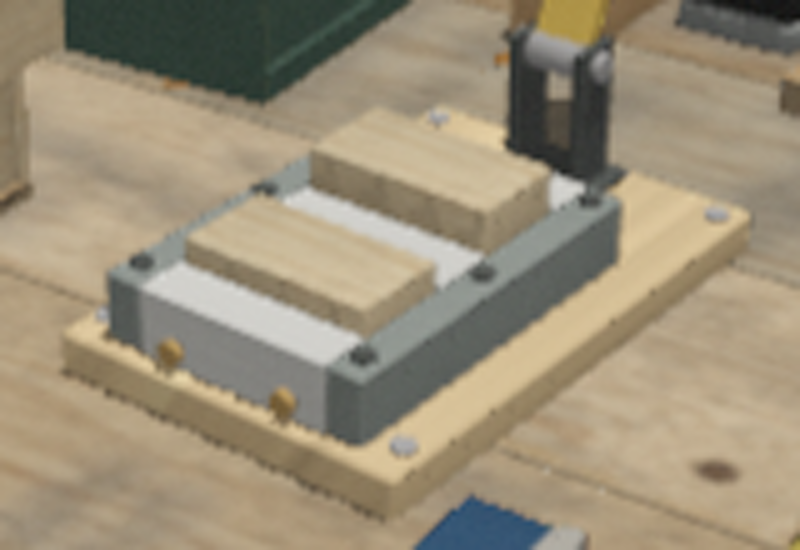

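```bash
python3 - <<'E'
from rig import imaging
import numpy as np, cv2
from scipy.optimize import least_squares
T={}
obs={"top":[((80,80),(75,115)),((655,130),(75,-115)),((632,500),(-75,-115)),((45,448),(-75,115))],
"side":[((65,342),(75,115)),((388,490),(-75,115)),((748,217),(-75,-115))]}
off={"top":(275,150),"side":(270,160)}
cam={c:imaging.capture(c) for c in obs}
def proj(c,P):
    d=cam[c]; q=np.linalg.inv(d["pose"])@np.append(P,1); q=d["mtx"]@q[:3]; return q[:2]/q[2]
def jw(p,x,y,z):
    c,s=np.cos(p[2]),np.sin(p[2]); return np.array([p[0]+c*x-s*y,p[1]+s*x+c*y,z])
def res(p,cs=("top","side")):
    r=[]
    for c in cs:
        for (u,v),(x,y) in obs[c]:
            r+=list(proj(c,jw(p,x/1e3,y/1e3,.018))-np.array([u/5+off[c][0],v/5+off[c][1]]))
    return np.array(r)
for cs in (("top",),("side",),("top","side")):
    s=least_squares(res,[.52,.19,0],args=(cs,)); print(cs,s.x.round(4),np.degrees(s.x[2]),s.fun.round(1))
p=s.x
for n,P in dict(b1=(0,-.005,.054),b2=(0,.065,.054),hinge=(0,-.09,.072),gripshut=(0,.139,.072)).items(): print(n,jw(p,*P).round(4))
E
```

```text
('top',) [ 0.5195  0.1885 -0.0846] -4.844958170096877 [-0.3 -1.   0.3 -0.7  0.8  0.8 -0.8  0.7]
('side',) [ 0.5163  0.1948 -0.0808] -4.631719879742185 [-2.3 -0.8  1.2  0.3  1.1 -0.3]
('top', 'side') [ 0.5189  0.1899 -0.0836] -4.7892966792492215 [-1.1 -0.7 -0.4 -0.4  0.1  1.1 -1.5  1.1 -1.7 -2.6  1.2 -1.7  1.  -1.6]
b1 [0.5184 0.1849 0.054 ]
b2 [0.5243 0.2547 0.054 ]
hinge [0.5113 0.1002 0.072 ]
gripshut [0.5305 0.3284 0.072 ]
```

Call:
{"method": "send_rows", "body": {
  "plan": [
    [[0,0,1,0,1],[0,0,1,0,1],[0.5,0,1,0,1],[1,0,1,0,1],[1,0.5,0.5,0,1],[1,1,0,0,1],[1,1,0,1,1],[1,1,0,1,1],[1,1,0,1,1],[1,1,0,1,1],[1,1,0,1,1],[0.6,1,0,1,1],[0,1,0,1,1],[0,1,0,1,1],[0,1,0,1,1],[0,1,0,1,1],[0,1,0,0.8,1],[0,1,0,0,1],[0,1,0,0,1],[0,0,0,0,1]]
  ]
}}

```text
time_s: 2.7
position: [0.5168, -0.1367, 0.3749]
tcp_rot: [[0.085, 0.996, -0.0], [0.996, -0.085, 0.002], [0.002, -0.0, -1.0]]
force: [-0.6, -0.8, -0.2]
opening: 0.006
```

Call:
{"method": "send_rows", "body": {
  "plan": [
    [[0,1,0,0,1],[0,1,0,0,1],[0,1,0,0,1],[0,1,0,0,1],[0,1,0,0,1],[0,1,0,0,1],[0,1,0,0,1],[0,1,0,0,1],[0.05,1,0,0,1],[0,0.7,0,0,1],[0,0,-1,0,1],[0,0,-1,0,1],[0,0,-1,0,1],[0,0,-1,0,1],[0,0,-1,0,1],[0,0,-1,0,1],[0,0,-1,0,1],[0,0,-1,0,1],[0,0,-0.9,0,1],[0,0,0,0,1]]
  ]
}}

```text
time_s: 4.7
position: [0.517, 0.1499, 0.1044]
tcp_rot: [[0.089, 0.996, -0.007], [0.996, -0.089, -0.001], [-0.002, -0.007, -1.0]]
force: [-0.0, 0.0, 0.4]
opening: 0.006
```

```bash
python3 - <<'E'
from rig import bot, imaging
import cv2
s=bot.read_state();print(s["position"],s["force"])
for c in ["side","top"]:
    d=imaging.capture(c); a=d["img"]
    a=a[130:270,250:450] if c=="side" else a[120:260,265:465]
    cv2.imwrite(f"pics/{c}2.png",cv2.resize(a,None,fx=3,fy=3,interpolation=cv2.INTER_CUBIC))
E
```

```text
[0.51695873 0.1498729  0.10436077] [-0.03407472  0.00633509  0.42638056]
```

View pics/side2.png

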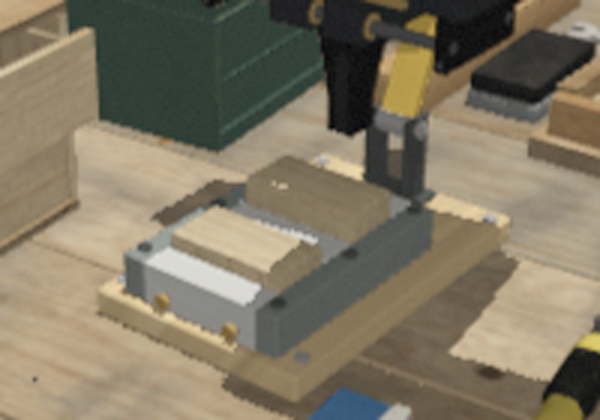

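View pics/top2.png

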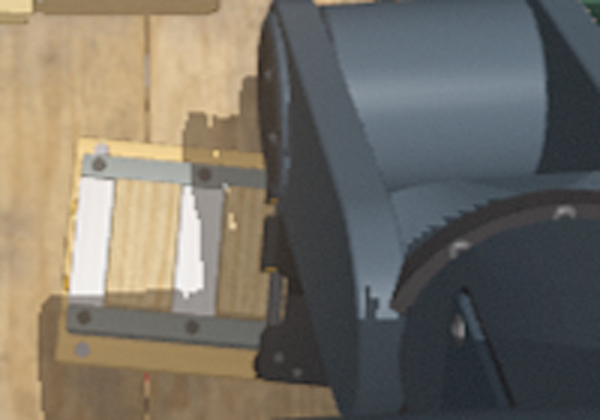

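Call:
{"method": "send_rows", "body": {
  "plan": [
    [[0.05,0.6,0,0,1],[0,0.55,0,0,1],[0,0,0,0,1],[0,0,-0.2,0,1],[0,0,0,0,1]]
  ]
}}

```text
time_s: 5.3
position: [0.5204, 0.1847, 0.1017]
tcp_rot: [[0.089, 0.996, -0.0], [0.996, -0.089, -0.0], [-0.0, -0.0, -1.0]]
force: [-0.6, 0.3, -0.1]
opening: 0.008
```

Call:
{"method": "send_rows", "body": {
  "plan": [
    [[0,0,-0.3,0,1],[0,0,-0.2,0,1],[0,0,0,0,1]]
  ]
}}

```text
time_s: 5.6
position: [0.5196, 0.1848, 0.0853]
tcp_rot: [[0.089, 0.996, -0.003], [0.996, -0.089, -0.0], [-0.001, -0.003, -1.0]]
force: [0.8, -0.8, 0.2]
opening: 0.005
```

Call:
{"method": "send_rows", "body": {
  "plan": [
    [[0,0,-0.1,0,1],[0,0,0,0,1]]
  ]
}}

```text
time_s: 5.8
position: [0.5203, 0.1852, 0.0831]
tcp_rot: [[0.089, 0.996, -0.001], [0.996, -0.089, -0.0], [-0.0, -0.001, -1.0]]
force: [-0.5, 0.2, 0.1]
opening: 0.004
```

Call:
{"method": "send_rows", "body": {
  "plan": [
    [[0,0,-0.07,0,1],[0,0,0,0,1]]
  ]
}}

```text
time_s: 6.0
position: [0.5204, 0.1853, 0.0813]
tcp_rot: [[0.089, 0.996, -0.0], [0.996, -0.089, -0.0], [-0.0, -0.0, -1.0]]
force: [0.2, 0.4, -0.5]
opening: 0.003
```

Call:
{"method": "send_rows", "body": {
  "plan": [
    [[0,0,-0.07,0,1],[0,0,0,0,1]]
  ]
}}

```text
time_s: 6.2
position: [0.521, 0.1855, 0.0798]
tcp_rot: [[0.089, 0.996, 0.001], [0.996, -0.089, 0.0], [0.0, 0.001, -1.0]]
force: [0.5, 0.4, 2.1]
opening: 0.005
```

Call:
{"method": "send_rows", "body": {
  "plan": [
    [[0,0,-0.07,0,1],[0,0,0,0,1]]
  ]
}}

```text
time_s: 6.4
position: [0.5223, 0.1856, 0.0782]
tcp_rot: [[0.089, 0.996, 0.005], [0.996, -0.089, 0.001], [0.001, 0.004, -1.0]]
force: [0.9, 1.0, 2.4]
opening: 0.007
```

Call:
{"method": "send_rows", "body": {
  "plan": [
    [[0,0,-0.1,0,1],[0,0,0,0,1]]
  ]
}}

```text
time_s: 6.6
position: [0.5206, 0.1853, 0.0744]
tcp_rot: [[0.089, 0.996, 0.0], [0.996, -0.089, 0.0], [0.0, 0.0, -1.0]]
force: [0.3, -0.7, 0.3]
opening: 0.004
```

Call:
{"method": "send_rows", "body": {
  "plan": [
    [[0,0,-0.1,0,1],[0,0,0,0,1]]
  ]
}}

```text
time_s: 6.8
position: [0.52, 0.1853, 0.0714]
tcp_rot: [[0.089, 0.996, -0.001], [0.996, -0.089, -0.0], [-0.0, -0.001, -1.0]]
force: [-0.1, 0.1, 6.0]
opening: 0.005
```

Call:
{"method": "send_rows", "body": {
  "plan": [
    [[0,0,-0.1,0,1],[0,0,0,0,1]]
  ]
}}

```text
time_s: 7.0
position: [0.52, 0.1853, 0.0713]
tcp_rot: [[0.089, 0.996, -0.0], [0.996, -0.089, -0.0], [-0.0, -0.0, -1.0]]
force: [-5.4, -1.5, 25.4]
opening: 0.003
```

Call:
{"method": "send_rows", "body": {
  "plan": [
    [[0,0,0.6,0,1],[0,0,0.6,0,1],[0.1,0.8,0,0,1],[0.1,0.8,0,0,1],[0,0.7,0,0,1],[0,0,0,0,1],[0,0,-0.4,0,1],[0,0,-0.3,0,1],[0,0,0,0,1]]
  ]
}}

```text
time_s: 7.9
position: [0.5248, 0.2529, 0.081]
tcp_rot: [[0.09, 0.996, -0.005], [0.996, -0.09, -0.002], [-0.002, -0.005, -1.0]]
force: [-0.5, 0.5, 1.1]
opening: 0.005
```

Call:
{"method": "send_rows", "body": {
  "plan": [
    [[0,0,-0.08,0,1],[0,0,0,0,1]]
  ]
}}

```text
time_s: 8.1
position: [0.5264, 0.2537, 0.0804]
tcp_rot: [[0.09, 0.996, -0.001], [0.996, -0.09, -0.0], [-0.0, -0.001, -1.0]]
force: [0.2, -0.0, -0.0]
opening: 0.004
```

Call:
{"method": "send_rows", "body": {
  "plan": [
    [[0,0,-0.07,0,1],[0,0,0,0,1]]
  ]
}}

```text
time_s: 8.3
position: [0.5265, 0.2541, 0.0788]
tcp_rot: [[0.089, 0.996, 0.0], [0.996, -0.089, -0.0], [-0.0, 0.0, -1.0]]
force: [-0.2, 0.0, 0.1]
opening: 0.007
```

Call:
{"method": "send_rows", "body": {
  "plan": [
    [[0,0,-0.07,0,1],[0,0,0,0,1]]
  ]
}}

```text
time_s: 8.5
position: [0.5263, 0.2543, 0.0766]
tcp_rot: [[0.089, 0.996, -0.0], [0.996, -0.089, -0.0], [-0.0, -0.0, -1.0]]
force: [0.5, -0.5, 1.0]
opening: 0.002
```

Call:
{"method": "send_rows", "body": {
  "plan": [
    [[0,0,-0.07,0,1],[0,0,0,0,1]]
  ]
}}

```text
time_s: 8.7
position: [0.5263, 0.2543, 0.0743]
tcp_rot: [[0.089, 0.996, -0.0], [0.996, -0.089, -0.0], [-0.0, -0.0, -1.0]]
force: [-0.0, -0.1, -0.0]
opening: 0.008
```

Call:
{"method": "send_rows", "body": {
  "plan": [
    [[0,0,-0.06,0,1],[0,0,0,0,1]]
  ]
}}

```text
time_s: 8.9
position: [0.5265, 0.2544, 0.0727]
tcp_rot: [[0.089, 0.996, 0.0], [0.996, -0.089, 0.0], [0.0, 0.0, -1.0]]
force: [-1.0, -0.4, 0.1]
opening: 0.005
```

Call:
{"method": "send_rows", "body": {
  "plan": [
    [[0,0,-0.06,0,1],[0,0,0,0,1]]
  ]
}}

```text
time_s: 9.1
position: [0.5265, 0.2543, 0.0715]
tcp_rot: [[0.089, 0.996, 0.0], [0.996, -0.089, -0.0], [-0.0, 0.0, -1.0]]
force: [-1.1, -0.5, 4.4]
opening: 0.006
```

Call:
{"method": "send_rows", "body": {
  "plan": [
    [[0,0,-0.06,0,1],[0,0,0,0,1]]
  ]
}}

```text
time_s: 9.3
position: [0.5264, 0.2543, 0.0714]
tcp_rot: [[0.089, 0.996, 0.0], [0.996, -0.089, -0.0], [-0.0, 0.0, -1.0]]
force: [-3.3, -0.9, 15.0]
opening: 0.003
```

Call:
{"method": "send_rows", "body": {
  "plan": [
    [[0,0,1,0,1],[0,0,1,0,1],[0,0,1,0,1],[0,0,1,0,1],[0,0,1,0,1],[0,0,1,0,1],[0,0,1,0,1],[0,0,1,0,1],[0,0,1,0,1],[0,0,1,0,1],[0,0,0.8,0,1],[0,0,0,0,1]]
  ]
}}

```text
time_s: 10.5
position: [0.5281, 0.2548, 0.397]
tcp_rot: [[0.089, 0.996, 0.008], [0.996, -0.089, 0.002], [0.003, 0.008, -1.0]]
force: [-0.1, 0.5, 0.8]
opening: 0.005
```

Call:
{"method": "send_rows", "body": {
  "plan": [
    [[0,-0.9,0,0,1],[0,-0.9,0,0,1],[0,-0.9,0,0,1],[-0.2,-0.9,0,0,1],[-0.2,-0.9,0,0,1],[-0.2,-0.9,0,0,1],[-0.2,-0.9,0,0,1],[0,-0.9,0,0,1],[0,-0.9,0,0,1],[0,-0.9,0,0,1],[0,-0.9,0,0,1],[0,-0.9,0,0,1],[0,0,0,0,1],[0,0,0,0,1]]
  ]
}}

```text
time_s: 11.9
position: [0.5018, -0.0697, 0.3917]
tcp_rot: [[0.09, 0.996, -0.003], [0.996, -0.09, 0.002], [0.001, -0.003, -1.0]]
force: [0.5, 1.0, -0.1]
opening: 0.003
```

```bash
python3 - <<'E'
from rig import bot, imaging, mark_of
import cv2
s=bot.read_state();print(s["position"],s["force"])
for c in ["side","top"]:
    d=imaging.capture(c); a=d["img"]
    for t in ["blank_1_top","clamp_bar_grip"]:
        print(c,t,[(m["at"],round(m["conf"],2)) for m in mark_of(c,t)])
    a=a[30:270,250:530]
    cv2.imwrite(f"pics/{c}3.png",cv2.resize(a,None,fx=2.5,fy=2.5,interpolation=cv2.INTER_CUBIC))
E
```

```text
[ 0.50179244 -0.06967511  0.39173726] [ 0.533491    0.95724924 -0.12037261]
side blank_1_top [([0.5183, 0.1854, 0.0526], 0.59)]
side clamp_bar_grip [([0.5043, 0.0027, 0.28], 0.92)]
top blank_1_top [([0.5193, 0.1826, 0.053], 0.76)]
top clamp_bar_grip [([0.5009, 0.0048, 0.2805], 0.9)]
```

View pics/side3.png

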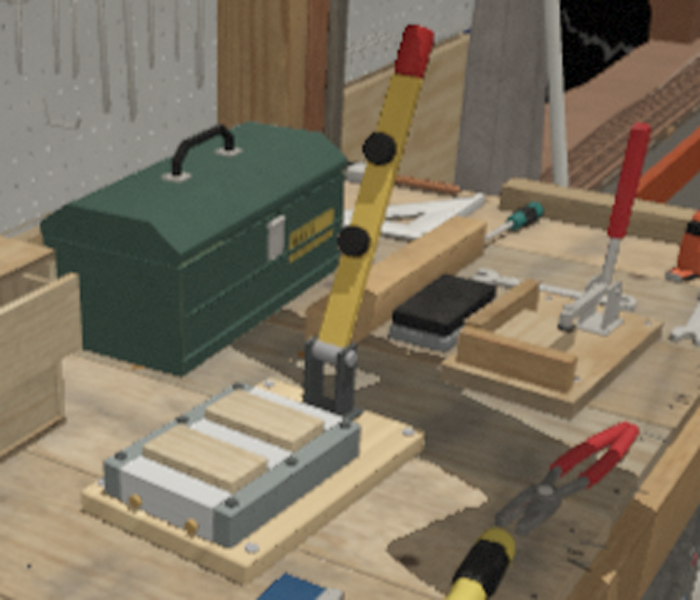

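Call:
{"method": "send_rows", "body": {
  "plan": [
    [[0,0,-0.8,0,1],[0,0,-1,0,1],[0,0,-1,0,1],[0,0,-0.9,0,1],[0,0,0,0,1],[0,0.5,0,0,1],[0,0.5,0,0,1],[0,0,0,0,1]]
  ]
}}

```text
time_s: 13.0
position: [0.5029, -0.0374, 0.2837]
tcp_rot: [[0.086, 0.996, 0.003], [0.996, -0.086, 0.0], [0.0, 0.003, -1.0]]
force: [-0.3, -0.3, 0.2]
opening: 0.008
```

Call:
{"method": "send_rows", "body": {
  "plan": [
    [[0.02,0.3,0,0,1],[0.02,0.3,0,0,1],[0.02,0.3,0,0,1],[0.02,0.3,0,0,1],[0,0,0,0,1]]
  ]
}}

```text
time_s: 13.5
position: [0.505, -0.0026, 0.2824]
tcp_rot: [[0.088, 0.996, 0.001], [0.996, -0.088, 0.0], [0.0, 0.001, -1.0]]
force: [0.1, 0.4, -0.2]
opening: 0.009
```

```bash
cat > look.py <<'E'
from rig import bot, imaging, mark_of
import cv2,sys
n=sys.argv[1]
s=bot.read_state();print(s["position"],s["force"])
d=imaging.capture("side"); a=d["img"]
print([(m["at"],round(m["conf"],2)) for m in mark_of("side","clamp_bar_grip")])
cv2.imwrite(f"pics/{n}.png",cv2.resize(a[30:270,250:530],None,fx=2.5,fy=2.5,interpolation=cv2.INTER_CUBIC))
E
python3 look.py p4
```

```text
[ 0.50495873 -0.00263796  0.28239645] [ 0.08500936  0.44740941 -0.18872238]
[([0.5065, 0.0238, 0.289], 0.88)]
```

View pics/p4.png

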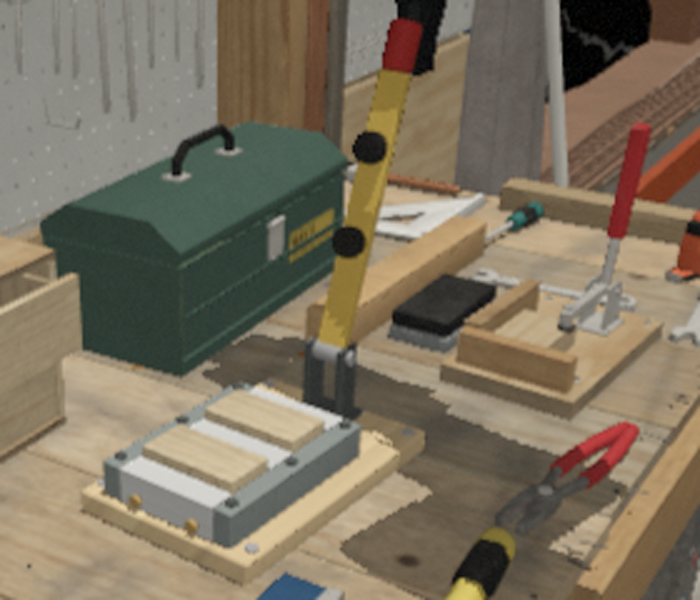

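Call:
{"method": "send_rows", "body": {
  "plan": [
    [[0.04,0.4,0.1,0,1],[0.04,0.4,0.15,0,1],[0.04,0.4,0.2,0,1],[0.04,0.4,0.2,0,1],[0.04,0.4,0.2,0,1],[0.03,0.4,0.15,0,1],[0.02,0.3,0,0,1],[0,0,0,0,1],[0,0,0,0,1]]
  ]
}}

```text
time_s: 14.5
position: [0.5125, 0.0778, 0.3121]
tcp_rot: [[0.088, 0.996, 0.001], [0.996, -0.088, 0.0], [0.001, 0.0, -1.0]]
force: [-0.5, -0.0, -0.3]
opening: 0.005
```

```bash
python3 look.py p5
```

```text
[0.51253034 0.07781729 0.31214772] [-0.48572348 -0.0190553  -0.3058778 ]
[([0.5135, 0.0989, 0.3017], 0.7)]
```

View pics/p5.png

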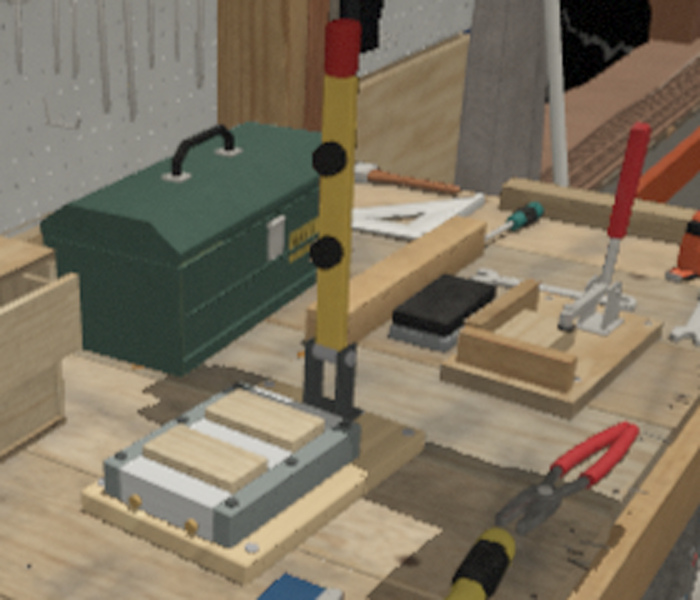

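Call:
{"method": "send_rows", "body": {
  "plan": [
    [[0.04,0.49,0.02,0,1],[0.04,0.49,0,0,1],[0.04,0.49,-0.04,0,1],[0.04,0.49,-0.08,0,1],[0.04,0.46,-0.12,0,1],[0.04,0.46,-0.15,0,1],[0.04,0.46,-0.18,0,1],[0.04,0.46,-0.2,0,1],[0.03,0.41,-0.24,0,1],[0.03,0.4,-0.27,0,1],[0.03,0.4,-0.29,0,1],[0.03,0.4,-0.31,0,1],[0,0,0,0,1],[0,0,0,0,1]]
  ]
}}

```text
time_s: 16.0
position: [0.5253, 0.2399, 0.2558]
tcp_rot: [[0.088, 0.996, -0.001], [0.996, -0.088, -0.0], [-0.0, -0.001, -1.0]]
force: [-0.1, -0.7, 0.2]
opening: 0.006
```

```bash
python3 look.py p6
```

```text
[0.52530409 0.23985316 0.2557847 ] [-0.08525098 -0.66492547  0.17339478]
[([0.5287, 0.2619, 0.2298], 0.93)]
```

View pics/p6.png

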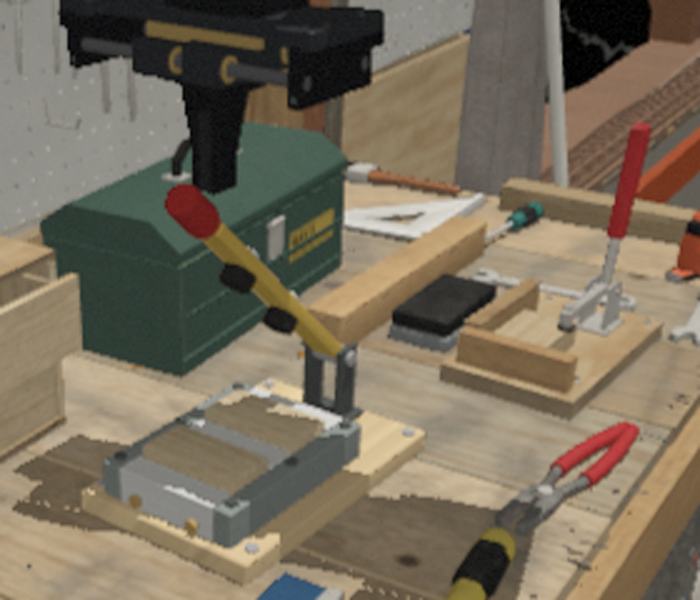

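Call:
{"method": "send_rows", "body": {
  "plan": [
    [[0.03,0.36,-0.33,0,1],[0.03,0.34,-0.35,0,1],[0.03,0.32,-0.38,0,1],[0.03,0.3,-0.4,0,1],[0.02,0.26,-0.42,0,1],[0.02,0.23,-0.43,0,1],[0.02,0.2,-0.45,0,1],[0.02,0.18,-0.46,0,1],[0.01,0.14,-0.42,0,1],[0.01,0.12,-0.42,0,1],[0.01,0.1,-0.3,0,1],[0,0,0,0,1],[0,0,0,0,1]]
  ]
}}

```text
time_s: 17.4
position: [0.5326, 0.3161, 0.1255]
tcp_rot: [[0.089, 0.996, 0.0], [0.996, -0.089, -0.0], [-0.0, 0.0, -1.0]]
force: [0.1, -0.1, 0.1]
opening: 0.001
```

Call:
{"method": "send_rows", "body": {
  "plan": [
    [[0,0,-0.2,0,1],[0,0,-0.2,0,1],[0,0,0,0,1]]
  ]
}}

```text
time_s: 17.7
position: [0.5319, 0.3158, 0.1129]
tcp_rot: [[0.089, 0.996, -0.001], [0.996, -0.089, -0.001], [-0.001, -0.001, -1.0]]
force: [-1.1, -1.2, 0.2]
opening: 0.006
```

Call:
{"method": "send_rows", "body": {
  "plan": [
    [[0,0.05,-0.2,0,1],[0,0,0,0,1]]
  ]
}}

```text
time_s: 17.9
position: [0.532, 0.3175, 0.1068]
tcp_rot: [[0.089, 0.996, -0.001], [0.996, -0.089, -0.0], [-0.0, -0.001, -1.0]]
force: [0.6, -0.1, -0.3]
opening: 0.004
```

Call:
{"method": "send_rows", "body": {
  "plan": [
    [[0,0,-0.1,0,1],[0,0,0,0,1]]
  ]
}}

```text
time_s: 18.1
position: [0.5323, 0.3176, 0.1042]
tcp_rot: [[0.089, 0.996, -0.0], [0.996, -0.089, -0.0], [-0.0, -0.0, -1.0]]
force: [-0.0, 0.5, -0.5]
opening: 0.006
```

Call:
{"method": "send_rows", "body": {
  "plan": [
    [[0,0,-0.08,0,1],[0,0,0,0,1]]
  ]
}}

```text
time_s: 18.3
position: [0.5323, 0.3176, 0.1019]
tcp_rot: [[0.089, 0.996, -0.0], [0.996, -0.089, -0.0], [-0.0, -0.0, -1.0]]
force: [-0.7, -0.4, -0.5]
opening: 0.004
```

Call:
{"method": "send_rows", "body": {
  "plan": [
    [[0,0,-0.06,0,1],[0,0,0,0,1]]
  ]
}}

```text
time_s: 18.5
position: [0.5326, 0.3177, 0.1013]
tcp_rot: [[0.089, 0.996, 0.0], [0.996, -0.089, 0.0], [0.0, 0.0, -1.0]]
force: [-1.3, -0.4, 5.7]
opening: 0.005
```

Call:
{"method": "send_rows", "body": {
  "plan": [
    [[0,0,-0.05,0,1],[0,0,0,0,1]]
  ]
}}

```text
time_s: 18.7
position: [0.5326, 0.3177, 0.1011]
tcp_rot: [[0.089, 0.996, 0.001], [0.996, -0.089, 0.0], [0.0, 0.001, -1.0]]
force: [-2.7, -1.1, 12.1]
opening: 0.008
```

```bash
python3 look.py p7
```

```text
[0.53262554 0.31772576 0.1011412 ] [-2.66453755 -1.13730276 12.08147479]
[([0.5322, 0.3251, 0.0715], 0.64)]
```

View pics/p7.png

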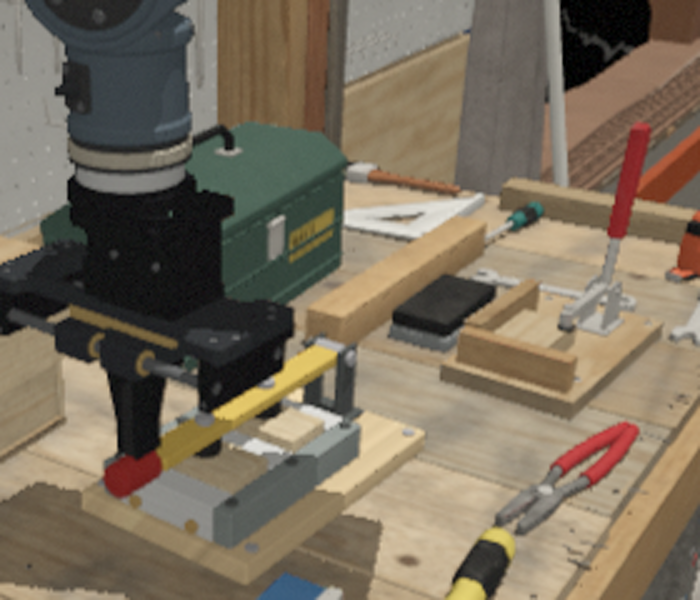

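Hard stop at 12 N with the tip at z = 0.084, which is exactly where the grip's top should be when shut. I press a bit more, then let go.

Call:
{"method": "send_rows", "body": {
  "plan": [
    [[0,0,-0.04,0,1],[0,0,0,0,1],[0,0,0,0,1]]
  ]
}}

```text
time_s: 19.1
position: [0.5326, 0.3177, 0.101]
tcp_rot: [[0.088, 0.996, 0.001], [0.996, -0.088, 0.0], [0.0, 0.001, -1.0]]
force: [-4.1, -1.8, 17.4]
opening: 0.005
```

Call:
{"method": "send_rows", "body": {
  "plan": [
    [[0,0,0.3,0,1],[0,0,0.6,0,1],[0,0,1,0,1],[0,0,1,0,1],[0,0,1,0,1],[0,0,1,0,1],[0,0,1,0,1],[0,0,1,0,1],[0,0,1,0,1],[0,-1,0,0,1],[0,-1,0,0,1],[0,-1,0,0,1],[0,-1,0,0,1],[0,-1,0,0,1],[0,-1,0,0,1],[0,-1,0,0,1],[0,-1,0,0,1],[0,0,0,0,1],[0,0,0,0,1],[0,0,0,0,1]]
  ]
}}

```text
time_s: 21.1
position: [0.5323, 0.0783, 0.3346]
tcp_rot: [[0.088, 0.996, -0.0], [0.996, -0.088, 0.001], [0.001, -0.0, -1.0]]
force: [-0.4, -0.1, 0.0]
opening: 0.008
```

```bash
python3 look.py p8
```

```text
[0.53234491 0.07829502 0.33460783] [-0.36194792 -0.09624501  0.00759236]
[([0.5315, 0.325, 0.0703], 0.95)]
```

View pics/p8.png

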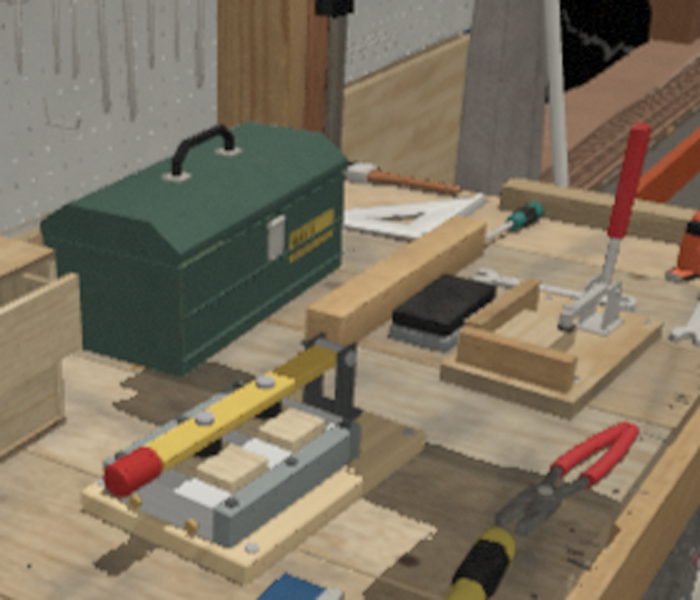

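The bar is level over both blanks, the grip is at z ≈ 0.070 (72 mm when shut), and the arm is clear.

```bash
python3 -c "
from rig import bot
print(bot.hand_in())"
```

```text
the job is handed in; nothing more can be done
None
```

Both blanks are seated, the clamp bar is shut across them, and the job was handed in at about 21 s of the 56 s allowed. The hand-in gave no verdict.

- **Blanks:** I pressed both with the closed fingers while the bar was still open.
  - **Blank 1:** it stood about 9 mm proud. It went past its plungers and stopped hard with the fingertips at 54.3 mm, holding at 25 N.
  - **Blank 2:** it was already down or almost so. It was hard at 54.4 mm with 15 N.
- **Clamp bar:** I pushed it over by its grip until it stopped hard. The fingertips were at 84 mm and the force reached 17 N, which is where the top of the grip should be when shut. I then lifted the arm clear.
- **Last checks:** The final picture shows the bar level over both blanks with the arm clear of it. The grip was located at z = 0.070 m (0.072 expected), and the tool force was about 0 N.
- **Disagreements:**
  - The side camera put the jig up to about 6 mm away from where the top camera did. I worked close to the top camera's position, and the touch heights agreed with it.
  - One sideways move came up about 34 mm short. I saw it in the position reading and corrected it before touching anything.

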